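# Find the empty compartment by pressing its lid

## Robot

A 6-joint arm with a two-finger parallel gripper is mounted at the origin on a cart in front of the work surface, level with it; the furniture and walls round the work are solid. World frame = base frame: x ahead of the robot, y to its left, z up, the work surface at z = 0. Lengths are in m, angles in rad, forces in N, time in s.
With the tool pointing down it reaches from about 0.25 to 0.725 m from the base axis. Payload 4 kg.
Tool frame: the origin (TCP) lies on the mounting face of the last link; the fingertips stand 173 mm ahead of it and the grasp point (between the pads) lies 155 mm ahead of it; x points along the fingers, y is the direction in which the jaws open and shut, and the axes are right-handed (so a half turn about x gives the same grasp; the last joint's range is limited). The gripper opens to 85 mm and grips with 20 to 120 N. Pads are 22 mm wide; open, the fingers measure 114 mm over their backs; the gripper's body (76 mm by 85 mm) begins 54 mm behind the grasp point. The pads swing forward as they close: fully open they stand 13 mm farther back than shut.
Start: joints at [-1.198, 0.241, 0.005, 1.335, 0, 1.571], TCP at [0.182, -0.466, 0.405] pointing down, gripper open.
Joint ranges: [-2.72, 2.72], [-1.05, 1.87], [-1.09, 1.28], [-1.99, 2.15], [-1.42, 1.44], [-3.14, 3.14]. Speed limits (rad/s): [2.79, 2.79, 3.14, 3.14, 3.14, 3.14].

## Interface

Orientations are given as a unit quaternion [w, x, y, z].
In Python, from workcell import robot, planner, imaging, ticket, read_t, read_joint_positions, read_qd, read_joint_torque, read_tool_pos, read_tcp_rot, read_force, read_wrist_torque, read_gripper_width gives the robot as it stands. Calls block until the motion is done:
- robot.move_ptp(position, orientation): joint-space move of the TCP to a pose.
- robot.move_straight(position, attitude=None, velocity=0.15, until_force=None): straight line of the TCP; attitude=None keeps the orientation; velocity is the mean speed in m/s. With until_force (N) it stops when the force on the tool has changed by that much, and returns True; else False.
- robot.set_joints(angles): joint-space move.
- robot.open_jaws() and robot.close(effort=None): open the fingers fully, or close them until they stop; effort is the grip in N (None keeps the last).
- robot.wait(seconds).
- planner.solve_ik(position, orientation): joint angles nearest the present ones, or None.
- imaging.get_image(name): name is "scene" or "top" or "wrist"; returns (picture, depth): 420x560x3 uint8, blue, green, red; 420x560 float32, m along the optical axis (not along the pixel's ray), 0 where there is no reading.
- imaging.camera_info(name): a dict with "vertical_fov" (degrees; the focal length in pixels is half the picture's height over the tangent of half this angle, whatever the lens; pixels are square), "cx", "cy" (the principal point, pixels), "position" and "orientation" of the camera in the world. Camera axes: x right, y down, z forward; pixel columns grow to the right and rows downward; lengths in m; the calibration is good to about 2 mm. A picture is of the moment at which its call begins: read the wrist's pose just before it. camera_info takes no time and is no camera call; for the wrist camera it gives the pose at the moment of the call.
A pose or a line that the arm cannot do raises robot.MotionError and nothing moves.
- ticket.finish_job(): hands the job in, once; it reports no verdict.
Trained networks look in the newest picture that a camera, given by its name, has taken for a name from the list of things; names that differ only in an ending like _2 or _b are one class to them, and where a whole thing is asked for, a point or a joint stands for the part that bears it (a point fixed in the world has none). Each returns a list of dicts, best first, with "p" (0 to 1); they miss things now and then, are a little off and sometimes report something else, mostly with a low value. They report only what shows in the picture. A call takes as long as a camera call.
- imaging.find_in(camera, thing): "box" ([left, top, right, bottom] in pixels, round what is visible of it).
- imaging.trace(camera, thing): "region" (420x560 bool, what is visible of it) and "box" ([left, top, right, bottom] in pixels, round what is visible of it).
Readings, each from a call of its own:
- read_t(): time.
- read_joint_positions(): joint angles.
- read_qd(): joint speeds.
- read_joint_torque(): joint torques, N m.
- read_tool_pos(): TCP position.
- read_tcp_rot(): TCP orientation.
- read_force(): force on the tool from outside, world axes, zero at the start.
- read_wrist_torque(): the same for the moment, N m.
- read_gripper_width(): finger opening in m.
Only numpy, scipy, OpenCV 4.12 (cv2) and the standard library are available. Lean on these libraries where they do the work, as an engineer would, in place of code of your own. Each camera call takes 0.05 s, during which the arm holds its last target. There are 200 camera calls.

## Task

Three of the four compartments of the green dispenser case are packed full of brass blanks right up to the lid, and one has run empty. Press the black pads of the identical pale metal lids with the fingertips, without forcing the firm ones, until you find the lid that rocks; then push that lid down into the case until it stands fully open against its stop, and draw the fingers out so that it stays open for refilling. The other lids stay shut, and the loose things round the case are neither moved nor lifted.

Things in the scene. Friction and masses are not known exactly. Their poses are not given: they have to be found in the camera images.
- case: Green case screwed to the bench, 96 (x) x 254 (y) x 75 mm high; origin at the centre of its underside, z up, -x its front (four blank card holders). Four compartments along y, each 56 (y) x 84 (x) mm inside, 6 mm walls, floor 8 mm up. Their tilting pale metal lids (53.5 x 80 x 5 mm) look alike and lie flush with the top; which compartment is empty cannot be seen and varies.
- lid_1 (a joint): Tilt (rad) of lid 1, counted from the case's +y end: 0 shut and level, 1.1 open at its stop. Pin along case y at case x +20, z 72.5 mm: the front 60 mm of the lid sinks into the case as the rear 20 mm rises (by 18 mm). It cannot tilt the other way. The pin is stiff (0.05 N m): the lid stays where it is left, and if empty the pad gives at 1 to 2 N; if full it stops at about 0.02 rad.
- lid_2 (a joint): Tilt (rad) of lid 2, counted from the case's +y end: 0 shut and level, 1.1 open at its stop. Pin along case y at case x +20, z 72.5 mm: the front 60 mm of the lid sinks into the case as the rear 20 mm rises (by 18 mm). It cannot tilt the other way. The pin is stiff (0.05 N m): the lid stays where it is left, and if empty the pad gives at 1 to 2 N; if full it stops at about 0.02 rad.
- lid_3 (a joint): Tilt (rad) of lid 3, counted from the case's +y end: 0 shut and level, 1.1 open at its stop. Pin along case y at case x +20, z 72.5 mm: the front 60 mm of the lid sinks into the case as the rear 20 mm rises (by 18 mm). It cannot tilt the other way. The pin is stiff (0.05 N m): the lid stays where it is left, and if empty the pad gives at 1 to 2 N; if full it stops at about 0.02 rad.
- lid_4 (a joint): Tilt (rad) of lid 4, counted from the case's +y end: 0 shut and level, 1.1 open at its stop. Pin along case y at case x +20, z 72.5 mm: the front 60 mm of the lid sinks into the case as the rear 20 mm rises (by 18 mm). It cannot tilt the other way. The pin is stiff (0.05 N m): the lid stays where it is left, and if empty the pad gives at 1 to 2 N; if full it stops at about 0.02 rad.
- pad_1 (a point): Centre of the top of the round black pad (24 mm across, 0.5 mm proud) on lid 1, 35 mm in front of the hinge pin; it moves with the lid and its axes are the lid's (parallel to the case's when shut). Shut, it is 75.5 mm above the case's underside.
- pad_2 (a point): Centre of the top of the round black pad (24 mm across, 0.5 mm proud) on lid 2, 35 mm in front of the hinge pin; it moves with the lid and its axes are the lid's (parallel to the case's when shut). Shut, it is 75.5 mm above the case's underside.
- pad_3 (a point): Centre of the top of the round black pad (24 mm across, 0.5 mm proud) on lid 3, 35 mm in front of the hinge pin; it moves with the lid and its axes are the lid's (parallel to the case's when shut). Shut, it is 75.5 mm above the case's underside.
- pad_4 (a point): Centre of the top of the round black pad (24 mm across, 0.5 mm proud) on lid 4, 35 mm in front of the hinge pin; it moves with the lid and its axes are the lid's (parallel to the case's when shut). Shut, it is 75.5 mm above the case's underside.
- spice_jar: Bystander: loose jar with red cap, 47 x 47 x 97 mm, behind the case; origin at the centre of its underside.
- side_cutters: Bystander: loose side cutters with red handles, 125 x 35 x 11 mm, lying in front of the case; origin at the centre of the underside.
- sanding_block: Bystander: loose brown sanding block, 53 x 95 x 29 mm, to the left (+y) of the case; origin at the centre of its underside.
- tweezers: Bystander: loose steel tweezers, 14 x 128 x 9 mm, lying in front of the case; origin at the centre of the underside.

How it is judged:
On the way:
1. a lid gives way under the fingertips pressing on it (contact force between the fingers and case above 0.3 N and value of joint any of lid_1, lid_2, lid_3, lid_4 above 0.15 rad), for 0.05 s.
At the end, for the whole second after the job is handed in: One lid, the one over the empty compartment, stands open and still at 0.95 rad or more (the stop is at 1.1), the other three are shut (under 0.08 rad), and the four bystanders are within 20 mm of where they started (((value of joint lid_1 above 0.95 rad and velocity of joint lid_1 between -0.05 and 0.05 rad/s and value of joint each of lid_2, lid_3, lid_4 below 0.08 rad) or (value of joint lid_2 above 0.95 rad and velocity of joint lid_2 between -0.05 and 0.05 rad/s and value of joint each of lid_1, lid_3, lid_4 below 0.08 rad) or (value of joint lid_3 above 0.95 rad and velocity of joint lid_3 between -0.05 and 0.05 rad/s and value of joint each of lid_1, lid_2, lid_4 below 0.08 rad) or (value of joint lid_4 above 0.95 rad and velocity of joint lid_4 between -0.05 and 0.05 rad/s and value of joint each of lid_1, lid_2, lid_3 below 0.08 rad)) and distance of each of spice_jar, side_cutters, sanding_block, tweezers from where it was at the start of the episode below 0.02 m); the robot touches nothing.
It fails at once if the case or a lid is forced: the fingers or the arm press on it with more than 60 N (contact force between any of the fingers, the arm and case above 60 N).
It fails at once if a bystander is pushed or carried more than 20 mm from its place (distance of any of spice_jar, side_cutters, sanding_block, tweezers from where it was at the start of the episode above 0.02 m).
It fails at once if a bystander is lifted (height (world z) of any of spice_jar, side_cutters, sanding_block, tweezers above 0.015 m).
It also fails if it takes over 45 s, if anything falls off the work surface, if the arm or the gripper's body presses on something with over 40 N, if the wrist force passes 120 N, or if a joint passes its speed limit or range.

## Working session

There is one attempt and no reset: what is moved stays moved. The work goes in short steps, each a Python script; the robot and the scene stay as the last script left them, time stands still between calls to the robot, and variables do not carry over. Pictures are saved under pics/ and viewed, on a budget of 10 in all, crops included, one or two more only if the job needs it, and the job is handed in when it is done.

```bash
mkdir -p pics; ls; cat > h.py <<'E'
import numpy as np, cv2
from scipy.spatial.transform import Rotation as R
from workcell import *
def cam(n):
    c=imaging.camera_info(n); im,d=imaging.get_image(n); return c,im,d
def world(c,d,u,v,h=420):
    f=h/2/np.tan(np.radians(c["vertical_fov"])/2)
    q=c["orientation"]; Rm=R.from_quat([q[1],q[2],q[3],q[0]]).as_matrix()
    p=np.stack([(u-c["cx"])/f*d,(v-c["cy"])/f*d,d],-1)
    return p@Rm.T+np.array(c["position"])
E
python3 - <<'E'
from h import *
ims=[]
for n in ("scene","top"):
    c,im,d=cam(n); print(n,c); cv2.imwrite(f"pics/{n}.png",im)
    for t in ("case","pad_1"):
        for r in imaging.trace(n,t)[:6]:
            m=r["region"]&(d>0); v,u=np.nonzero(m); P=world(c,d[v,u],u,v)
            print(n,t,round(r["p"],2),r["box"],np.round(np.median(P,0),4),np.round(P.min(0),3),np.round(P.max(0),3))
    for t in ("spice_jar","side_cutters","sanding_block","tweezers"):
        r=imaging.trace(n,t)[:1]
        for r in r:
            m=r["region"]&(d>0); v,u=np.nonzero(m); P=world(c,d[v,u],u,v)
            print(n,t,round(r["p"],2),np.round(np.median(P,0),4),np.round(P.min(0),3),np.round(P.max(0),3))
E
```

```text
pics
scene {'vertical_fov': 52.02044734265444, 'cx': 279.54304042106696, 'cy': 211.61831302125736, 'position': array([0.196601  , 0.51664887, 0.5788014 ]), 'orientation': array([ 0.12313832, -0.22863027,  0.86111102, -0.43709605])}
scene case 0.77 [234.9, 162.7, 351.8, 261.5] [ 0.5402 -0.1145  0.0705] [ 0.482 -0.396 -0.003] [ 0.675 -0.01   0.077]
scene pad_1 0.95 [262.8, 186.4, 308.3, 210.7] [ 0.5594 -0.1256  0.0738] [ 0.519 -0.16   0.07 ] [ 0.605 -0.092  0.077]
scene pad_1 0.94 [244.8, 199.4, 285.5, 226.7] [ 0.5733 -0.0653  0.0737] [ 0.532 -0.099  0.07 ] [ 0.617 -0.035  0.077]
scene pad_1 0.64 [283.5, 175.9, 322.6, 197.1] [ 0.5474 -0.1868  0.0737] [ 0.507 -0.223  0.07 ] [ 0.59  -0.154  0.077]
scene pad_1 0.62 [304.0, 165.7, 343.0, 188.5] [ 0.5328 -0.2475  0.0736] [ 0.491 -0.283  0.069] [ 0.577 -0.214  0.077]
scene spice_jar 0.73 [ 0.7089 -0.2273  0.0558] [ 0.692 -0.426 -0.004] [ 0.853 -0.216  0.098]
scene side_cutters 0.87 [0.3677 0.0399 0.0073] [ 0.31   0.012 -0.003] [0.433 0.058 0.012]
scene sanding_block 0.82 [0.4484 0.1034 0.0262] [ 0.42   0.027 -0.005] [0.501 0.143 0.03 ]
top {
[... 456 characters left out ...]
pad_1 0.86 [319.1, 194.1, 349.6, 231.9] [ 0.5527 -0.1891  0.0755] [ 0.508 -0.222  0.008] [ 0.597 -0.156  0.081]
top pad_1 0.78 [270.1, 185.1, 298.7, 220.4] [ 0.5789 -0.0679  0.0756] [ 0.537 -0.101  0.007] [ 0.621 -0.035  0.083]
top pad_1 0.76 [344.1, 203.9, 374.4, 236.0] [ 0.5375 -0.2487  0.0754] [ 0.497 -0.282  0.069] [ 0.578 -0.217  0.082]
top spice_jar 0.6 [ 0.7128 -0.2393  0.0952] [ 0.694 -0.28   0.001] [ 0.742 -0.218  0.106]
top side_cutters 0.73 [0.3813 0.0369 0.0093] [ 0.316  0.022 -0.004] [0.433 0.055 0.017]
top sanding_block 0.91 [0.4557 0.0914 0.0284] [ 0.424  0.042 -0.004] [0.487 0.147 0.035]
top tweezers 0.54 [ 0.3579 -0.1333  0.0092] [ 0.356 -0.161  0.005] [ 0.36  -0.123  0.013]
```

View pics/top.png

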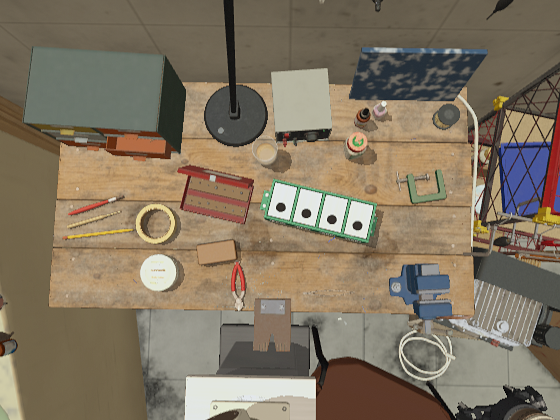

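View pics/scene.png

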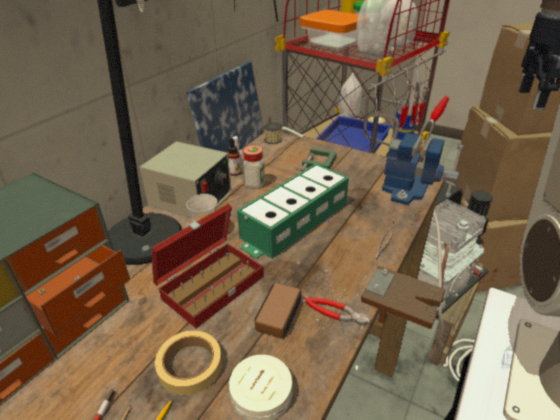

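The top view shows the case with its lids at about (280,207), (306,213), (331,219) and (357,225), and the front side facing down in the picture. The jar is at (357,145), the cutters at (238,285) and the sanding block at (217,252). Next I close the jaws, go above the case and take one look from close by.

```bash
cat >> h.py <<'E'
def quat(yaw,s=1):  # tool x down, tool y along s*case y
    x=np.array([0,0,-1.]); y=s*np.array([-np.sin(yaw),np.cos(yaw),0]); q=R.from_matrix(np.stack([x,y,np.cross(x,y)],1)).as_quat()
    return np.array([q[3],*q[:3]])
def pads(c,im,d,box=((.45,.66),(-.31,-.0))):
    v,u=np.mgrid[:420,:560]; P=world(c,d,u,v)
    m=(im.max(2)<70)&(d>0)&(abs(P[...,2]-.075)<.012)&(P[...,0]>box[0][0])&(P[...,0]<box[0][1])&(P[...,1]>box[1][0])&(P[...,1]<box[1][1])
    n,l,st,ce=cv2.connectedComponentsWithStats(m.astype(np.uint8))
    return sorted([(st[i,4],*np.round(P[l==i].mean(0),4),*np.round(ce[i])) for i in range(1,n) if st[i,4]>15],key=lambda t:-t[2])
E
python3 - <<'E'
from h import *
c,im,d=cam("top"); [print("top",*p) for p in pads(c,im,d)]
yaw=-.2225
robot.close(20)
best=None
for s in (1,-1):
    q=quat(yaw,s); j=planner.solve_ik([.53,-.155,.42],q)
    if j is not None:
        n=abs(np.array(j)-read_joint_positions()).max(); print(s,np.round(j,2),n)
        if best is None or n<best[0]: best=(n,s,q)
robot.move_ptp([.53,-.155,.42],best[2]); print(best[1],read_t(),read_tool_pos(),read_gripper_width())
c,im,d=cam("wrist"); print(c); cv2.imwrite("pics/w1.png",im); [print("wrist",*p) for p in pads(c,im,d)]
E
```

```text
top 57 0.5631 -0.0645 0.0762 280.0 207.0
top 58 0.5488 -0.1252 0.0762 306.0 213.0
top 57 0.5358 -0.1854 0.0761 331.0 219.0
top 59 0.5222 -0.2461 0.0763 357.0 225.0
1 [-0.28  0.34  0.18  1.41  0.   -0.06] 1.632816031844848
-1 [-0.28  0.34  0.18  1.41  0.    3.08] 1.508776621744946
-1 3.225 [ 0.5297173  -0.15563513  0.41995978] 2.6311886461586776e-05
{'vertical_fov': 60.33531224426188, 'cx': 275.6101795161082, 'cy': 210.53851697363032, 'position': array([ 0.60700045, -0.17357922,  0.38997769]), 'orientation': array([-0.09845327, -0.61642634,  0.77135259,  0.12385755])}
wrist 465 0.5617 -0.0661 0.0764 169.0 173.0
wrist 469 0.5483 -0.1265 0.0764 239.0 172.0
wrist 471 0.5349 -0.187 0.0763 309.0 172.0
wrist 26 0.5053 -0.2075 0.0732 337.0 198.0
wrist 71 0.4947 -0.2439 0.0723 378.0 200.0
wrist 472 0.5214 -0.2475 0.0763 379.0 172.0
```

View pics/w1.png

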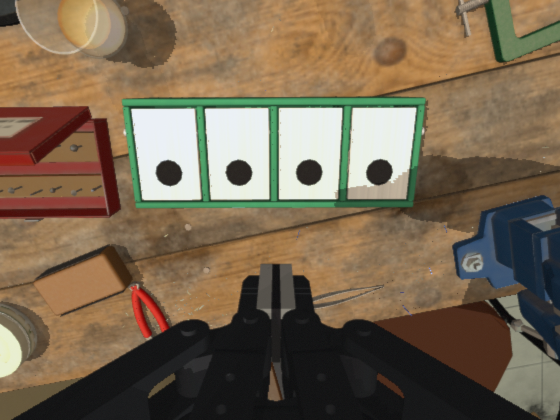

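The wrist view shows four pads at (169,172), (239,172), (309,172) and (379,172), with positions matching the top view to about 2 mm. Now I probe them gently.

```bash
cat >> h.py <<'E'
YAW=-.2186; Q=quat(YAW,1); EX=np.array([np.cos(YAW),np.sin(YAW),0]); EY=np.array([-EX[1],EX[0],0])
PAD={i+1:np.array(p) for i,p in enumerate([(.562,-.0658,.0758),(.5485,-.1263,.0758),(.5350,-.1868,.0758),(.5215,-.2473,.0758)])}
T=np.array([0,0,.173])
E
python3 - <<'E'
from h import *
for i in (1,2,3,4):
    p=PAD[i]+T
    robot.move_ptp(p+[0,0,.03],Q) if i==1 else robot.move_straight(p+[0,0,.03],velocity=.15)
    robot.move_straight(p+[0,0,.006],velocity=.08)
    hit=robot.move_straight(p-[0,0,.010],velocity=.02,until_force=6)
    print(i,hit,np.round(read_tool_pos()-p,4),np.round(read_force(),1),round(read_t(),2))
    if not hit: break
    robot.move_straight(p+[0,0,.03],velocity=.1)
E
```

```text
1 True [ 0.0002  0.     -0.0009] [-0.8 -0.1  5.1] 6.73
2 True [ 0.0002 -0.     -0.0009] [-1.5  0.6  5.9] 8.71
3 True [ 0.0002 -0.0001 -0.0009] [-1.2  0.   5.6] 10.68
4 False [-0.0003  0.0001 -0.0103] [-1.1 -0.2  0.4] 13.12
```

Lid 4 gives. I push it down further, then backward against its stop.

```bash
python3 - <<'E'
from h import *
o=PAD[4]+T
def go(x,z,v=.04,f=10):
    h=robot.move_straight(o+EX*x+[0,0,z],velocity=v,until_force=f); e=read_tool_pos()-o
    print(h,"x %.4f y %.4f z %.4f"%(e@EX,e@EY,e[2]),np.round(read_force(),1),round(read_t(),2)); return h
if not go(-.003,-.025) and not go(-.003,-.038): go(.009,-.038,.02)
E
```

```text
False x -0.0034 y 0.0001 z -0.0257 [ 0.3  0.7 -0.1] 13.65
False x -0.0032 y 0.0000 z -0.0385 [0.4 0.1 0.4] 14.12
True x 0.0067 y 0.0001 z -0.0388 [-1.1 -0.4  1.4] 14.71
```

```bash
python3 - <<'E'
from h import *
o=PAD[4]+T
p=read_tool_pos(); robot.move_straight(p-EX*.006,velocity=.05)
p=read_tool_pos(); robot.move_straight([*p[:2],o[2]+.04],velocity=.1)
robot.move_straight(o-EX*.06+[0,0,.14],velocity=.2)
c,im,d=cam("wrist"); cv2.imwrite("pics/w2.png",im)
v,u=np.mgrid[:420,:560]; P=world(c,d,u,v)-(PAD[4]+EX*.015-[0,0,.0755])
x,y,z=P@EX,P@EY,P[...,2]
for a in np.arange(-.04,.045,.005):
    m=(abs(y)<.015)&(abs(x-a)<.0025)&(d>0)
    if m.any(): print(round(a,3),np.round(np.percentile(z[m],[5,50,95]),4),m.sum())
print(read_t())
E
```

```text
-0.04 [0.0741 0.0743 0.0744] 6
-0.015 [0.0077 0.009  0.0104] 86
-0.01 [0.0081 0.01   0.025 ] 223
-0.005 [0.0085 0.0288 0.0353] 356
-0.0 [0.0342 0.0365 0.0386] 74
16.6833
```

View pics/w2.png

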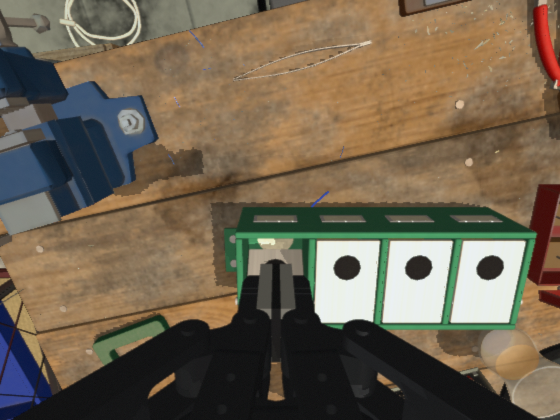

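The wrist view shows lid 4, at about (275,245), sunk into its compartment. The other three lids, with pads at (347,267), (418,267) and (490,267), are flush. Lid 4's depth profile (z 36.5 mm at x 0, 28.8 mm at x −5 mm) fits about 1.1 rad; 0.95 rad would put it at 49 mm at x 0. I'm handing in.

```bash
python3 - <<'E'
from h import *
robot.wait(.3); print(read_qd().round(3) if hasattr(read_qd(),'round') else read_qd(), read_force(), read_t())
print(ticket.finish_job())
E
```

```text
[ 0.    -0.008  0.004  0.003 -0.    -0.001] [-0.07995235  0.0176896   0.51216861] 16.9833
the job is handed in; nothing more can be done
None
```

Lid 4, the one at the case's −y end, covered the empty compartment. It now stands open against its stop, and I handed the job in at about 17 s.

- **Probing:** I pressed each pad with the closed fingertips, stopping at 6 N. Lids 1 to 3 stopped firm after about 1 mm, while lid 4 gave way for the full 10 mm.
- **Opening:** I pushed lid 4 down 38 mm and then backward until the 10 N force stop triggered, and drew the fingers out. The stop came about 5 mm further back than I had calculated, probably because the fingertips are narrower than I assumed.
- **Last checks:** The close-up depth profile fits a tilt of about 1.1 rad; at 0.95 rad the lid surface would be about 12 mm higher. In the same picture the other three lids look flush, and the arm was clear of everything when I handed in.
- **Not checked:** I did not re-measure where the loose things are, but the arm never went near them.

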